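Stop the coffee stand from rocking

ROBOT

A 6-joint arm with a two-finger parallel gripper is mounted at the origin on the work surface. World frame = base frame: x ahead of the robot, y to its left, z up, the work surface at z = 0. Lengths are in m, angles in rad, forces in N, time in s.
With the tool pointing down it reaches from about 0.4 to 0.825 m from the base axis. Payload 7 kg.
Tool frame: the origin (TCP) lies at the very end of the fingers, on their centre line; the grasp point (between the pads) lies 19 mm behind it (bot.tcp_to_grasp is the distance from the TCP to the grasp point, in m); x points along the fingers, y is the direction in which the jaws open and shut, and the axes are right-handed (so a half turn about x gives the same grasp; the last joint's range is limited). The gripper opens to 85 mm and grips with 20 to 120 N. Pads are 22 mm wide; open, the fingers measure 114 mm over their backs; the gripper's body (76 mm by 85 mm) begins 54 mm behind the grasp point. The pads swing forward as they close: fully open they stand 13 mm farther back than shut.
Start: joints at [1.612, 0.359, 0.012, 0, -1.224, -0.288], TCP at [0.165, 0.655, 0.231] pointing down, gripper open.
Joint ranges: [-3.07, 3.07], [-1.43, 2.12], [-1.02, 1.25], [-3.03, 1.67], [-3.05, -0], [-3.03, 3.03]. Speed limits (rad/s): [2.39, 2.39, 3.01, 3.14, 3.14, 3.14].

INTERFACE

Orientations are given as a unit quaternion [w, x, y, z].
In Python, from station import bot, vision, spotter gives the robot as it stands.
- The arm moves only by the tool arm_command, never from a script. Its argument "steps" is a list of rows, each a list of 6 numbers: the shift along the tool's x, y, z in m, then the turn, a rotation vector about the tool's x, y, z in degrees. In form: [[dx, dy, dz, ax, ay, az], ...]. A call has 1 to 10 rows; each row is the pose to reach, as a shift and turn from the pose commanded when the call began, along the tool's axes at that moment; what a row does not reach only later rows make up. A row lasts 1/8 s, in which the tool goes at most 62.5 mm and 10.7 degrees, less where a joint would pass 70% of its speed; a pose out of reach is approached as far as the arm can. A call with a gripper value outside its range is refused whole. "fingers" is the finger opening in m, from 0 to 0.0854, set as the call begins (left out, the last holds). The fingers move at their own pace and stop on an object; "newtons" is the grip in N (left out, the last holds). Time passes only in rows, so rows that repeat a pose let the fingers close. It gives the time, the measured TCP pose, the force and the opening at its end, in the units of the state.
- bot.read_state(): the state, without advancing time (a new reading comes with each control period).
- vision.snapshot(name): name is "side" or "top" or "wrist"; returns a dict with "image" (420x560x3 uint8, blue, green, red), "fov_y" (degrees; the focal length in pixels is half the picture's height over the tangent of half this angle, whatever the lens; pixels are square), "cx", "cy" (the principal point, pixels), "world_from_camera" (4x4, takes a point from camera to world coordinates); the wrist camera has in their place "tool_from_camera" (4x4, takes a point from camera to tool coordinates, whose origin is the TCP and whose axes are the tool frame's). Camera axes: x right, y down, z forward; pixel columns grow to the right and rows downward; lengths in m; the calibration is good to about 2 mm. A picture is of the moment at which its call begins: read the wrist's pose just before it. There is no depth.
- bot.job_done(): hands the job in, once; it reports no verdict.
Trained networks look in a picture, given as the dict that the camera call returned (one of the last four; its "shot" number tells which), for a name from the list of things; names that differ only in an ending like _2 or _b are one class to them, and where a whole thing is asked for, a point or a joint stands for the part that bears it (a point fixed in the world has none). Each returns a list of dicts, best first, with "conf" (0 to 1); they miss things now and then, are a little off and sometimes report something else, mostly with a low value. They report only what shows in the picture. A call takes as long as a camera call. They do not tell look-alikes from the thing itself.
- spotter.recognise(picture, label): "pixel" ([row, column] in pixels, amid what is visible of it).
- spotter.cut_out(picture, label): "pixels" (420x560 bool, what is visible of it) and "pixel" ([row, column] in pixels, amid what is visible of it).
- spotter.spot_point(picture, label): "pixel" ([row, column] in pixels: a listed point, or the origin of a listed thing).
The state is a dict: "time_s": time; "joint_pos": joint angles; "qd": joint speeds; "tau": joint torques, N m; "tool_pos": TCP position; "eef_rot": TCP orientation; "ft_force": force on the tool from outside, world axes, zero at the start; "moment": the same for the moment, N m; "gripper_width": finger opening in m.
Only numpy, scipy, OpenCV 4.12 (cv2) and the standard library are available. Lean on these libraries where they do the work, as an engineer would, in place of code of your own. Each camera call takes 0.05 s, during which the arm holds its last target.

TASK

The empty coffee-machine stand on the table rocks: one of its four foot ends hangs a few millimetres clear of the wooden wedge shim below it, though all four shims look alike from above. With closed fingertips press down on the foot ends one after another until you find the one that gives, then push that foot's shim straight in under it until the shim's outer end is flush with the near face of the foot. Leave the other three shims where they are, lift nothing, do not shove the stand, do not disturb the cup, jar, jug, tamper or tin, and finish clear of everything.

Things in the scene. Friction and masses are not known exactly. Their poses are not given: they have to be found in the camera images.
- stand: Loose rigid stand, 2.4 kg: plywood deck 220 (x) x 180 (y) x 12 mm on two dark steel tube feet along its y, each 300 long, 60 wide (x), 20 high, at x = -85 and +85 mm; their ends stand out 60 mm beyond the deck at left (+y) and right (-y), each on a rubber glide (12 mm wide, 6 high). Origin: centre, at the glides' undersides, 10 mm above the table. x points away from the robot, turned at most 0.15 rad; z up.
- foot_fl (a point): Point to press on the near left foot end: middle of its top face, right above glide and shim; 36 mm above the table when level. Axes as the stand's. The foot's near face lies 30 mm towards -x from here. Firm ends give under 1 mm; the loose one sinks 3 to 5 mm under some 2 to 5 N, then stops on its shim, and comes up when let go. A press of 8 N tells.
- foot_fr (a point): The same point on the near right foot end (stand x -85, y -122 mm, 26 mm above the stand's origin). Behaves as told for foot_fl: any one of the four may be the loose one.
- foot_rl (a point): The same point on the far left foot end (stand x +85, y +122 mm). Its shim goes in from the near side too, from the 110 mm space between the near and far feet, beside the deck.
- foot_rr (a point): The same point on the far right foot end (stand x +85, y -122 mm). Its shim goes in from the near side too, from the 110 mm space between the near and far feet, beside the deck.
- shim_a: Loose hardwood wedge shim A, 28 mm wide, 10 mm high at its outer end. Origin: middle of the lower edge of the outer end face, on the table. x points inward, the way it is pushed (as the stand's x). The top is level at first and tapers to 2 mm at the hidden inner end. At the start the outer end stands 26 to 30 mm out from its foot's near face, within 3 mm of the foot's middle in y.
- shim_b: Shim B, same look and origin as A. Which shim lies under which foot changes: match them by position. The loose foot's shim slides in easily, under 3 N, when pushed at the middle of its end face; once flush, the pushing finger meets the foot's near face, which spans 16 to 36 mm above the table.
- shim_c: Shim C, same look and origin as A.
- shim_d: Shim D, same look and origin as A.
- cup: White espresso cup, 62 mm across, 52 mm high, standing on the deck; origin at the centre of its underside. Leave alone.
- sugar_jar: Glass sugar jar with steel lid, 62 mm across, 68 mm high, on the table between the two near shims; origin at the centre of its underside. Leave alone.
- milk_jug: Steel milk jug with handle, 68 mm across, 66 mm high, left of the stand; origin at the centre of its underside. Leave alone.
- tamper: Steel coffee tamper, 54 mm across, 67 mm high, right of the stand; origin at the centre of its underside. Leave alone.
- tin: Plain aluminium tin, 68 mm across, 70 mm high, beyond the stand; origin at the centre of its underside. Leave alone.
Things that resemble listed ones, but are neither listed nor needed, are in the scene too. What is shaped like the shim_c but green is not meant. Leave any black look-alike of the shim_a alone.

How it is judged:
By the outcome, as a careful person would: the job done as asked, in the order asked, and still so for the second after the job is handed in, with the robot touching nothing.
It also fails if it takes over 58 s, if anything falls off the work surface, if the arm or the gripper's body presses on something with over 40 N, if the wrist force passes 120 N, or if a joint passes its speed limit or range.

## Working session

There is one attempt and no reset: what is moved stays moved. The work goes in short steps, Python scripts to look and compute and a tool call to move; the robot and the scene stay as the last step left them, time stands still between calls to the robot, and variables do not carry over. Pictures are saved under pics/ and viewed, and the job is handed in when it is done.

Besides the shell and the picture viewer there is one more tool, called by a JSON object that holds its "method" and its "body". arm_command: Moves the arm, as the interface text tells. Its arguments: {"type":"object","properties":{"steps":{"type":"array","items":{"type":"array","items":{"type":"number"}}},"fingers":{"type":"number"},"newtons":{"type":"number"}},"required":["steps"]}

```bash
ls; mkdir -p pics
python3 - <<'E'
from station import bot, vision, spotter
import cv2, numpy as np
s=bot.read_state(); print(s)
for n in ["top","side","wrist"]:
    p=vision.snapshot(n); cv2.imwrite(f"pics/{n}0.png",p["image"]); print(n,{k:v for k,v in p.items() if k!="image"})
E
```

```text
pics
{'time_s': 0.0, 'joint_pos': array([ 1.61207547e+00,  3.59368043e-01,  1.10586724e-02, -3.73657616e-04,
       -1.22406292e+00, -2.88099375e-01]), 'qd': array([-0.00140199,  0.0006376 , -0.00033032, -0.00012143,  0.00019478,
       -0.00169826]), 'tau': array([-1.00549005e-03, -5.83317697e+01,  2.93413746e+01,  6.93635568e+00,
       -6.07099719e-03, -1.23703450e-05]), 'tool_pos': array([0.16481702, 0.65407965, 0.23037153]), 'eef_rot': array([ 0.0865174 , -0.70169202,  0.08765742,  0.70175439]), 'ft_force': array([-0.01495277,  1.38922127,  0.1750265 ]), 'moment': array([ 0.01101143, -0.03102715, -0.01716047]), 'gripper_width': 0.0853693605072826}
top {'fov_y': 52.59422119987003, 'cx': 277.6792118394053, 'cy': 206.92039551916565, 'world_from_camera': array([[ 0.01842498, -0.99918903,  0.03580224,  0.5236064 ],
       [-0.99969448, -0.01900076, -0.01580888,  0.04495667],
       [ 0.01647633, -0.03550002, -0.99923385,  0.9096691 ],
       [ 0.        ,  0.        ,  0.        ,  1.        ]]), 'shot': 1}
side {'fov_y': 44.24100949678587, 'cx': 273.0218371543906, 'cy': 202.98548623887658, 'world_from_camera': array([[ 0.8221631 , -0.31508362,  0.47409931, -0.03003046],
       [-0.56913453, -0.47189631,  0.67334966, -0.79886139],
       [ 0.01156427, -0.82342953, -0.5673007 ,  0.78532862],
       [ 0.        ,  0.        ,  0.        ,  1.        ]]), 'shot': 2}
wrist {'fov_y': 68.0443044391255, 'cx': 282.3455684650002, 'cy': 216.1992708048041, 'tool_from_camera': array([[ 1.24918524e-03, -2.57564669e-01,  9.66260255e-01,
        -1.42838027e-01],
       [ 9.99998397e-01,  1.56101073e-03, -8.76701720e-04,
        -3.44073410e-04],
       [-1.28253524e-03,  9.66259802e-01,  2.57566207e-01,
        -6.57989583e-02],
       [ 0.00000000e+00,  0.00000000e+00,  0.00000000e+00,
         1.00000000e+00]]), 'shot': 3}
```

View pics/top0.png

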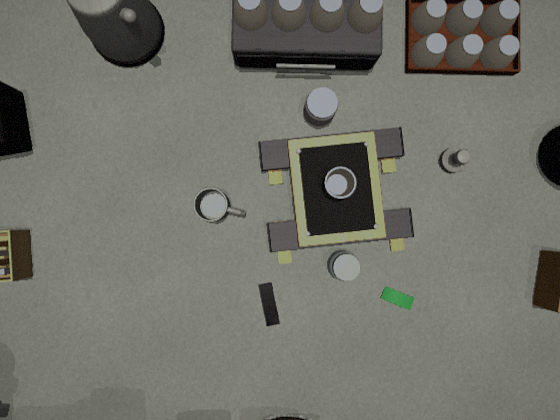

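View pics/side0.png

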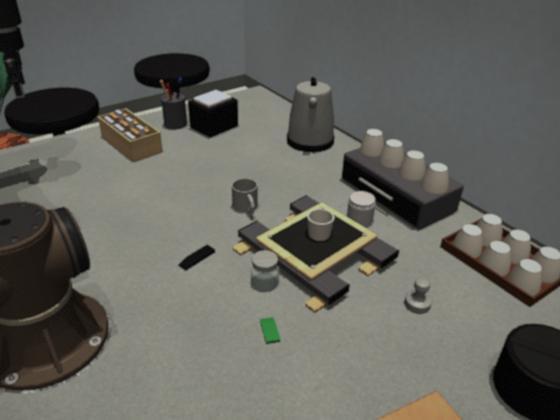

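View pics/wrist0.png

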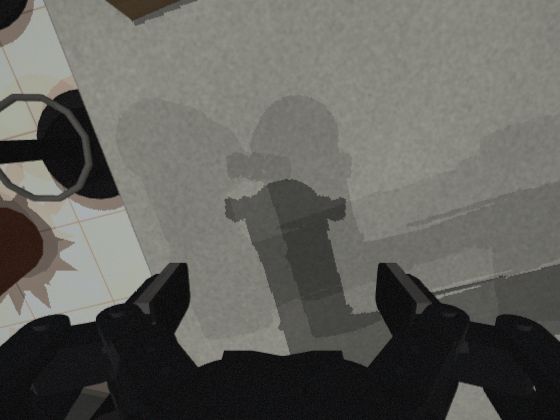

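The top view shows the stand centred near (row 190, col 337). The four tan shim ends are at about (257,285), (244,398), (177,275) and (166,389). The jar is at (266,346), between the near shims.

```bash
cat > h.py <<'E'
import numpy as np, cv2
from scipy.spatial.transform import Rotation as R
def ray(p,px,T=None):
    T=p["world_from_camera"] if T is None else T
    h=p["image"].shape[0]; f=h/2/np.tan(np.radians(p["fov_y"]/2))
    d=np.array([(px[1]-p["cx"])/f,(px[0]-p["cy"])/f,1.]); return T[:3,3],T[:3,:3]@d
def atz(p,px,z,T=None):
    o,d=ray(p,px,T); return o+d*(z-o[2])/d[2]
def proj(p,X,T=None):
    T=p["world_from_camera"] if T is None else T
    h=p["image"].shape[0]; f=h/2/np.tan(np.radians(p["fov_y"]/2))
    c=(np.atleast_2d(X)-T[:3,3])@T[:3,:3]; return np.c_[p["cy"]+f*c[:,1]/c[:,2],p["cx"]+f*c[:,0]/c[:,2]]
def toolT(s):
    w,x,y,z=s["eef_rot"]; T=np.eye(4); T[:3,:3]=R.from_quat([x,y,z,w]).as_matrix(); T[:3,3]=s["tool_pos"]; return T
E
python3 - <<'E'
from station import bot, vision, spotter
from h import *
np.set_printoptions(precision=4,suppress=True)
for n in ["top","side"]:
    p=vision.snapshot(n)
    for l,z in [("foot_fl",.036),("foot_fr",.036),("foot_rl",.036),("foot_rr",.036),("stand",.01),("shim_a",0),("cup",.048),("sugar_jar",0),("milk_jug",0),("tamper",0),("tin",0)]:
        for r in spotter.spot_point(p,l)[:6]:
            if r["conf"]>.2: print(n,l,round(r["conf"],2),np.round(r["pixel"],1),atz(p,r["pixel"],z)[:2])
    if n=="top":
        hsv=cv2.cvtColor(p["image"],cv2.COLOR_BGR2HSV)
        big=cv2.resize(p["image"][115:280,240:430],None,fx=4,fy=4,interpolation=cv2.INTER_CUBIC); cv2.imwrite("pics/topz.png",big[:600])
E
```

```text
top foot_fl 0.57 [233.9 275.7] [0.4994 0.0342]
top foot_fr 0.69 [220.4 398.1] [ 0.5318 -0.218 ]
top foot_rl 0.69 [139.5 389.2] [ 0.6995 -0.198 ]
top foot_rl 0.6 [157.8 275.1] [0.6563 0.0383]
top foot_rr 0.77 [143.1 389.2] [ 0.692  -0.1981]
top stand 0.65 [188.4 333.2] [ 0.5975 -0.0866]
top shim_a 0.8 [305.8 409.8] [ 0.3503 -0.2555]
top shim_a 0.73 [280.7 262.7] [0.3985 0.0595]
top shim_a 0.68 [182.8 275.1] [0.6079 0.0371]
top shim_a 0.66 [262.  285.5] [0.439  0.0117]
top shim_a 0.65 [168.4 384.8] [ 0.6438 -0.1991]
top shim_a 0.49 [249.8 396.9] [ 0.4691 -0.2268]
top cup 0.64 [221.5 399.1] [ 0.5295 -0.2165]
top cup 0.62 [183.6 334.8] [ 0.6042 -0.0842]
top sugar_jar 0.58 [264.7 340.3] [ 0.4352 -0.1055]
top milk_jug 0.77 [205.3 212.5] [0.557  0.1699]
top milk_jug 0.21 [166.8 387.7] [ 0.6474 -0.2053]
top tamper 0.96 [163.4 449.1] [ 0.6575 -0.3387]
top tamper 0.63 [190.7 333.7] [ 0.5934 -0.0892]
top tin 0.72 [110.7 321.3] [ 0.7662 -0.06  ]
side foot_fl 0.89 [229.9 255.4] [0.4972 0.0211]
side foot_fr 0.92 [286. 327.] [ 0.5165 -0.2216]
side foot_fr 0.54 [201.7 303.7] [0.6651 0.0516]
side foot_rl 0.56 [201.9 303. ] [0.663  0.0518]
side foot_rr 0.79 [248.1 381.5] [ 0.6986 -0.1956]
side stand 0.69 [245.7 314.6] [ 0.5984 -0.0796]
side shim_a 0.93 [340.1 274.4] [ 0.3624 -0.2526]
side shim_a 0.72 [249.3 213.1] [0.3984 0.0532]
side shim_a 0.61 [253.9 234.1] [0.4309 0.0111]
side shim_a 0.6 [308.7 308.1] [ 0.4673 -0.2239]
side shim_a 0.52 [272.4 363. ] [ 0.638  -0.2054]
side shim_a 0.48 [225.9 290.5] [0.605  0.0252]
side cup 0.7 [233.3 319. ] [ 0.6044 -0.085 ]
side sugar_jar 0.81 [280.5 262. ] [ 0.4351 -0.1004]
side sugar_jar 0.74 [311.6 308.5] [ 0.463  -0.2307]
side milk_jug 0.65 [204.5 245.4] [0.561  0.1683]
side milk_jug 0.35 [309.8 310.9] [ 0.4702 -0.2295]
side tamper 0.94 [302.2 416.8] [ 0.6685 -0.3374]
side tin 0.89 [220.8 359.8] [ 0.7653 -0.0562]
```

View pics/topz.png

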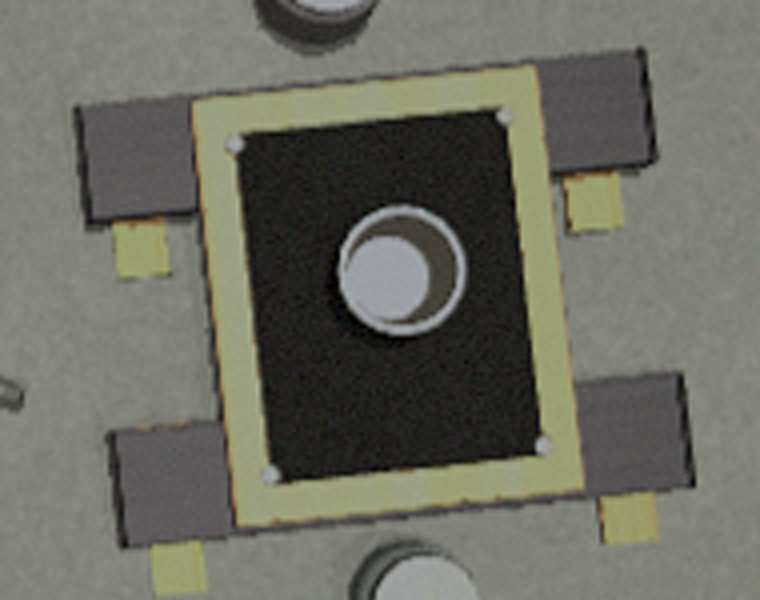

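```bash
cat > fit.py <<'E'
from station import bot, vision, spotter
from h import *
from scipy.optimize import least_squares
np.set_printoptions(precision=4,suppress=True)
p=vision.snapshot("top")
obj=np.array([[.11,.09,.038],[.11,-.09,.038],[-.11,-.09,.038],[-.11,.09,.038],
 [-.055,.15,.026],[-.115,.15,.026],[-.055,-.15,.026],[-.115,-.15,.026],[.115,.15,.026],[.055,.15,.026],[.115,-.15,.026],[.055,-.15,.026]])
z=np.array([[192,98],[537,66],[583,490],[238,526],[108,433],[122,547],[682,373],[692,487],[75,107],[88,222],[643,48],[655,163]])
px=np.c_[z[:,1]/4+115,z[:,0]/4+240]-.4
def W(q,o): 
    c,s=np.cos(q[2]),np.sin(q[2]); return np.c_[q[0]+c*o[:,0]-s*o[:,1],q[1]+s*o[:,0]+c*o[:,1],o[:,2]+.01]
r=least_squares(lambda q:(proj(p,W(q,obj))-px).ravel(),[.6,-.085,.1],loss="soft_l1")
print(r.x); print(proj(p,W(r.x,obj))-px)
F=W(r.x,np.array([[-.085,.122,.026],[-.085,-.122,.026],[.085,.122,.026],[.085,-.122,.026]])); print("feet",F)
# shims colour
hsv=cv2.cvtColor(p["image"],cv2.COLOR_BGR2HSV)
for n,(x,y) in dict(fl=(180,568),fr=(630,518),rl=(142,250),rr=(594,203)).items():
    v=p["image"][int(y/4+115),int(x/4+240)]
    print(n,v)
# visible shim corners (zoom px): outer-left, outer-right at z=.01
for n,a,b in [("fl",(155,595),(207,593)),("fr",(607,544),(659,541)),("rl",(118,278),(170,276)),("rr",(570,234),(623,229))]:
    P=[atz(p,[q[1]/4+115-.4,q[0]/4+240-.4],.01) for q in (a,b)]
    m=(P[0]+P[1])/2; c,s=np.cos(r.x[2]),np.sin(r.x[2]); d=m[:2]-r.x[:2]
    print(n,m[:2],"in stand",c*d[0]+s*d[1],-s*d[0]+c*d[1], "w",np.linalg.norm(P[0]-P[1]))
E
python3 fit.py
```

```text
[ 0.5948 -0.0879  0.1227]
[[ 0.2064 -0.6242]
 [-0.5994  0.4031]
 [ 0.3325  0.9985]
 [ 0.6632 -0.728 ]
 [-0.0516 -0.4628]
 [ 0.5908 -0.9409]
 [-0.1722  0.3755]
 [ 0.2352  1.2085]
 [-0.3952 -0.6996]
 [-0.381  -0.9669]
 [-0.111   0.7645]
 [-0.3261  1.0546]]
feet [[ 0.4955  0.0228  0.036 ]
 [ 0.5254 -0.2194  0.036 ]
 [ 0.6642  0.0436  0.036 ]
 [ 0.6941 -0.1986  0.036 ]]
fl [112 158 153]
fr [101 153 154]
rl [110 158 155]
rr [109 157 154]
fl [0.4376 0.0134] in stand -0.14362815475125376 0.11979575097115291 w 0.027452459537107548
fr [ 0.4688 -0.2258] in stand -0.1419257399599836 -0.12147235193898488 w 0.027764022859277333
rl [0.6048 0.036 ] in stand 0.025064494455713217 0.12178266207342361 w 0.02761764014986383
rr [ 0.6339 -0.2049] in stand 0.024486204424970723 -0.12090028059532595 w 0.02855860835755215
```

```bash
cat >> h.py <<'E'
SX,SY,YAW=.5948,-.0879,.1227
def world(x,y,z):
    c,s=np.cos(YAW),np.sin(YAW); return np.array([SX+c*x-s*y,SY+s*x+c*y,z])
def Rt(yaw):  # tool x down, tool z along stand +x turned by yaw
    c,s=np.cos(yaw),np.sin(yaw); zt=np.array([c,s,0]); xt=np.array([0,0,-1.]); return np.c_[xt,np.cross(zt,xt),zt]
def shift(T,P,Rg=None):
    d=T[:3,:3].T@(P-T[:3,3]); r=np.zeros(3) if Rg is None else np.degrees(R.from_matrix(T[:3,:3].T@Rg).as_rotvec()); return np.r_[d*1000,r]
E
python3 - <<'E'
from station import bot
from h import *
np.set_printoptions(precision=2,suppress=True)
s=bot.read_state();T=toolT(s); print(s["time_s"],s["tool_pos"]*1000);print(T[:3,:3])
for k in range(4): print(k, shift(T,world(-.085,.122,.12),Rt(YAW+k*np.pi/2)))
for n,(x,y) in dict(fl=(-.085,.122),fr=(-.085,-.122),rl=(.085,.122),rr=(.085,-.122)).items(): print(n,world(x,y,.036)*1000)
E
```

```text
1.4 [164.9  654.51 231.29]
[[-0.   -0.24 -0.97]
 [-0.   -0.97  0.24]
 [-1.    0.   -0.  ]]
0 [ 111.32  531.82 -474.92  158.83   -0.     -0.  ]
1 [ 111.32  531.82 -474.92   68.83   -0.     -0.  ]
2 [ 111.32  531.82 -474.92  -21.17    0.     -0.  ]
3 [ 111.32  531.82 -474.92 -111.17    0.     -0.  ]
fl [495.51  22.78  36.  ]
fr [ 525.37 -219.39   36.  ]
rl [664.23  43.59  36.  ]
rr [ 694.09 -198.58   36.  ]
```

{"method": "arm_command", "body": {"steps": [[0, 0.027, -0.024, 8, 0, 0], [0, 0.054, -0.048, 16, 0, 0], [0, 0.08, -0.071, 24, 0, 0], [0, 0.107, -0.095, 32, 0, 0], [0, 0.133, -0.119, 40, 0, 0], [0, 0.16, -0.143, 48, 0, 0], [0, 0.187, -0.166, 56, 0, 0], [0, 0.213, -0.19, 64, 0, 0], [0, 0.24, -0.214, 72, 0, 0], [0, 0.266, -0.237, 80, 0, 0]], "fingers": 0, "newtons": 40}}

```text
time_s: 2.65
tool_pos: [0.3302, 0.3376, 0.2316]
eef_rot: [0.519, -0.48, 0.519, 0.481]
ft_force: [0.3, -0.3, -0.7]
gripper_width: -0.0001
```

```bash
cat > go.py <<'E'
import sys
from station import bot
from h import *
np.set_printoptions(precision=2,suppress=True)
s=bot.read_state();T=toolT(s)
print("t",s["time_s"],"tcp",s["tool_pos"]*1000,"F",s["ft_force"],"w",s["gripper_width"],"q",s["joint_pos"])
dz=s["tool_pos"]-np.array([SX,SY,0]);c,q=np.cos(YAW),np.sin(YAW);print("in stand mm",1000*(c*dz[0]+q*dz[1]),1000*(-q*dz[0]+c*dz[1]))
if len(sys.argv)>1:
    x,y,z=[float(a)/1000 for a in sys.argv[1:4]]
    print(shift(T,world(x,y,z),Rt(YAW)))
E
python3 go.py -85 122 100
```

```text
t 2.65 tcp [330.19 337.63 231.57] F [ 0.26 -0.26 -0.67] w -0.0001049868573578659 q [ 1.21  0.02 -0.42  0.   -1.13 -1.29]
in stand mm -210.5417556664757 454.7141244521866
[ 131.43 -188.94 -301.33   78.57    0.04   -0.01]
```

{"method": "arm_command", "body": {"steps": [[0, -0.019, -0.03, 8, 0, 0], [0, -0.038, -0.06, 16, 0, 0], [0, -0.057, -0.09, 24, 0, 0], [0, -0.076, -0.12, 32, 0, 0], [0.01, -0.094, -0.151, 40, 0, 0], [0.03, -0.113, -0.181, 48, 0, 0], [0.06, -0.132, -0.211, 56, 0, 0], [0.09, -0.151, -0.241, 64, 0, 0], [0.12, -0.17, -0.271, 72, 0, 0], [0.131, -0.189, -0.301, 78.6, 0, 0]]}}

```text
time_s: 3.9
tool_pos: [0.4961, 0.0234, 0.0987]
eef_rot: [0.705, -0.043, 0.707, 0.043]
ft_force: [-0.2, -0.4, 0.5]
gripper_width: -0.0002
```

```bash
python3 go.py -85 122 50
python3 - <<'E'
from station import vision
import cv2
p=vision.snapshot("wrist"); cv2.imwrite("pics/w1.png",p["image"])
p=vision.snapshot("top"); cv2.imwrite("pics/t1.png",cv2.resize(p["image"][115:280,240:430],None,fx=3,fy=3))
E
python3 go.py
```

```text
t 3.9 tcp [496.13  23.4   98.73] F [-0.23 -0.41  0.47] w -0.00017570360432439257 q [ 0.44  0.2  -0.55 -0.   -0.82 -1.89]
in stand mm -84.31031450458526 122.54206688669406
[48.73 -0.52 -0.59 -0.02 -0.12  0.03]
t 4.0 tcp [496.64  22.4   98.71] F [-0.72 -0.43 -0.05] w 0.00011132955851004825 q [ 0.44  0.2  -0.55  0.   -0.82 -1.89]
in stand mm -83.92593958406603 121.48915991532397
```

View pics/w1.png

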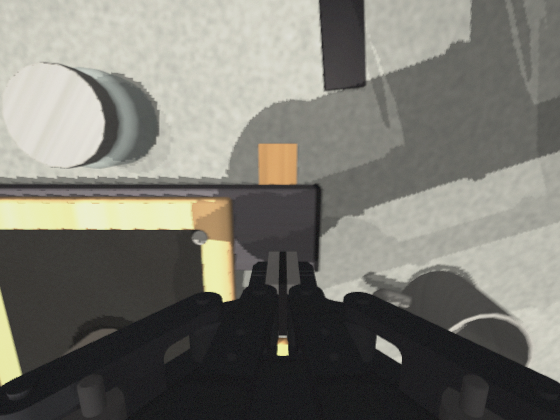

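{"method": "arm_command", "body": {"steps": [[0.03, 0, 0, 0, 0, 0], [0.055, 0, 0, 0, 0, 0], [0.059, 0, 0, 0, 0, 0], [0.059, 0, 0, 0, 0, 0]]}}

```text
time_s: 4.5
tool_pos: [0.4969, 0.0252, 0.0419]
eef_rot: [0.706, -0.045, 0.706, 0.045]
ft_force: [0.1, -0.4, 0.1]
gripper_width: -0.0001
```

{"method": "arm_command", "body": {"steps": [[0.002, 0, 0, 0, 0, 0], [0.003, 0, 0, 0, 0, 0]]}}

```text
time_s: 4.75
tool_pos: [0.497, 0.0251, 0.039]
eef_rot: [0.706, -0.045, 0.705, 0.045]
ft_force: [-0.2, -0.7, -0.4]
gripper_width: -0.0001
```

{"method": "arm_command", "body": {"steps": [[0.001, 0, 0, 0, 0, 0], [0.001, 0, 0, 0, 0, 0]]}}

```text
time_s: 5.0
tool_pos: [0.4966, 0.0248, 0.0374]
eef_rot: [0.706, -0.045, 0.706, 0.045]
ft_force: [-0.4, -0.0, 0.4]
gripper_width: 0.0004
```

{"method": "arm_command", "body": {"steps": [[0.001, 0, 0, 0, 0, 0], [0.001, 0, 0, 0, 0, 0]]}}

```text
time_s: 5.25
tool_pos: [0.4965, 0.0248, 0.0362]
eef_rot: [0.706, -0.045, 0.706, 0.045]
ft_force: [-0.1, 0.1, -0.6]
gripper_width: 0.0
```

{"method": "arm_command", "body": {"steps": [[0.001, 0, 0, 0, 0, 0], [0.001, 0, 0, 0, 0, 0]]}}

```text
time_s: 5.5
tool_pos: [0.4966, 0.0248, 0.0358]
eef_rot: [0.706, -0.045, 0.706, 0.045]
ft_force: [-3.3, 1.4, 8.2]
gripper_width: 0.0002
```

{"method": "arm_command", "body": {"steps": [[-0.03, 0, 0, 0, 0, 0], [-0.038, -0.03, -0.001, 0, 0, 0], [-0.038, -0.08, -0.001, 0, 0, 0], [-0.038, -0.13, -0.001, 0, 0, 0], [-0.038, -0.18, -0.001, 0, 0, 0], [-0.036, -0.225, -0.001, 0, 0, 0], [-0.02, -0.246, -0.001, 0, 0, 0], [-0.006, -0.246, -0.001, 0, 0, 0], [-0.005, -0.246, -0.001, 0, 0, 0], [-0.005, -0.246, -0.001, 0, 0, 0]]}}

```text
time_s: 6.75
tool_pos: [0.5268, -0.2186, 0.0405]
eef_rot: [0.706, -0.045, 0.706, 0.045]
ft_force: [-0.9, -0.4, 0.9]
gripper_width: -0.0003
```

```bash
python3 go.py -85 -122 36
python3 - <<'E'
from station import vision
import cv2
p=vision.snapshot("wrist"); cv2.imwrite("pics/w2.png",p["image"])
E
```

```text
t 6.75 tcp [ 526.79 -218.57   40.53] F [-0.87 -0.44  0.91] w -0.0003461640798093782 q [-0.05  0.38 -0.45  0.   -0.74 -1.39]
in stand mm -83.49133792413105 -121.36010469481963
[ 4.53 -0.63 -1.51  0.3  -0.    0.01]
```

View pics/w2.png

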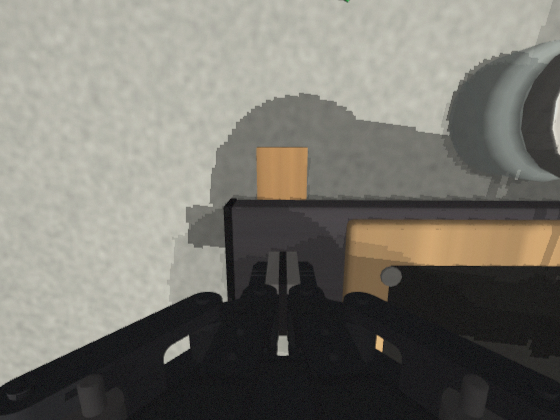

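The fingertip is over the near right foot end. The shim is centred at col 282, lined up with the finger, and the jar is clear at the right. Now I'll press.

{"method": "arm_command", "body": {"steps": [[0.002, 0, 0, 0, 0, 0], [0.002, 0, 0, 0, 0, 0]]}}

```text
time_s: 7.05
tool_pos: [0.5268, -0.219, 0.0386]
eef_rot: [0.706, -0.045, 0.706, 0.045]
ft_force: [0.9, -0.1, -0.0]
gripper_width: 0.0002
```

{"method": "arm_command", "body": {"steps": [[0.001, 0, 0, 0, 0, 0], [0.001, 0, 0, 0, 0, 0]]}}

```text
time_s: 7.3
tool_pos: [0.5266, -0.2193, 0.0373]
eef_rot: [0.706, -0.045, 0.706, 0.045]
ft_force: [-0.4, 0.1, 0.8]
gripper_width: -0.0001
```

{"method": "arm_command", "body": {"steps": [[0.001, 0, 0, 0, 0, 0], [0.001, 0, 0, 0, 0, 0]]}}

```text
time_s: 7.55
tool_pos: [0.5265, -0.2194, 0.0362]
eef_rot: [0.706, -0.045, 0.706, 0.045]
ft_force: [0.0, 0.1, -0.2]
gripper_width: -0.0001
```

{"method": "arm_command", "body": {"steps": [[0.001, 0, 0, 0, 0, 0], [0.001, 0, 0, 0, 0, 0]]}}

```text
time_s: 7.8
tool_pos: [0.5266, -0.2194, 0.0354]
eef_rot: [0.706, -0.045, 0.706, 0.045]
ft_force: [-0.6, -0.5, 2.9]
gripper_width: 0.0004
```

{"method": "arm_command", "body": {"steps": [[0.001, 0, 0, 0, 0, 0], [0.001, 0, 0, 0, 0, 0]]}}

```text
time_s: 8.05
tool_pos: [0.5265, -0.2195, 0.0343]
eef_rot: [0.706, -0.045, 0.706, 0.045]
ft_force: [-0.7, -1.5, 2.6]
gripper_width: -0.0
```

{"method": "arm_command", "body": {"steps": [[0.001, 0, 0, 0, 0, 0], [0.001, 0, 0, 0, 0, 0]]}}

```text
time_s: 8.3
tool_pos: [0.5265, -0.2194, 0.0332]
eef_rot: [0.706, -0.045, 0.706, 0.045]
ft_force: [-1.1, -1.8, 3.2]
gripper_width: 0.0005
```

{"method": "arm_command", "body": {"steps": [[0.001, 0, 0, 0, 0, 0], [0.001, 0, 0, 0, 0, 0]]}}

```text
time_s: 8.55
tool_pos: [0.5266, -0.2193, 0.0322]
eef_rot: [0.706, -0.045, 0.706, 0.045]
ft_force: [-1.5, -1.8, 3.5]
gripper_width: -0.0002
```

{"method": "arm_command", "body": {"steps": [[0.001, 0, 0, 0, 0, 0], [0.001, 0, 0, 0, 0, 0]]}}

```text
time_s: 8.8
tool_pos: [0.5266, -0.2194, 0.0314]
eef_rot: [0.706, -0.045, 0.706, 0.045]
ft_force: [-1.3, -2.0, 3.8]
gripper_width: -0.0001
```

{"method": "arm_command", "body": {"steps": [[0.001, 0, 0, 0, 0, 0], [0.001, 0, 0, 0, 0, 0]]}}

```text
time_s: 9.05
tool_pos: [0.5266, -0.2194, 0.0309]
eef_rot: [0.706, -0.045, 0.706, 0.045]
ft_force: [-4.4, -1.5, 9.8]
gripper_width: -0.0003
```

{"method": "arm_command", "body": {"steps": [[-0.005, 0, 0, 0, 0, 0], [-0.012, 0, 0, 0, 0, 0], [-0.055, 0, 0, 0, 0, 0]]}}

```text
time_s: 9.43
tool_pos: [0.5247, -0.2188, 0.0834]
eef_rot: [0.704, -0.044, 0.708, 0.045]
ft_force: [1.5, 0.6, 0.2]
gripper_width: 0.0002
```

```bash
python3 go.py -180 -121 80
python3 - <<'E'
from station import vision,bot
from h import *
s=bot.read_state();p=vision.snapshot("wrist"); cv2.imwrite("pics/w3.png",p["image"])
T=toolT(s)@p["tool_from_camera"]
np.set_printoptions(precision=4,suppress=True)
print(proj(p,np.array([world(-.143,-.1215+d,.01) for d in(-.014,.014)]),T),proj(p,world(-.115,-.15,.036),T))
E
```

```text
t 9.425 tcp [ 524.67 -218.81   83.44] F [1.47 0.58 0.16] w 0.0001518436540060918 q [-0.05  0.33 -0.41 -0.   -0.84 -1.39]
in stand mm -85.62982481495723 -121.34334107843317
[  3.96   0.67 -94.35   0.2   -0.32  -0.1 ]
[[144.0757 261.1445]
 [144.2775 302.3972]] [[191.5096 235.6787]]
```

View pics/w3.png

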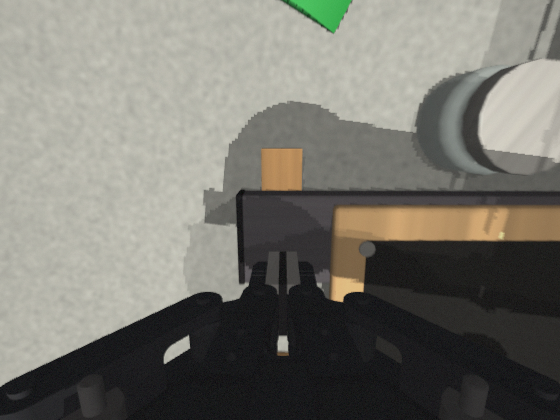

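{"method": "arm_command", "body": {"steps": [[0, 0, -0.04, 0, 0, 0], [0, 0, -0.08, 0, 0, 0], [0.02, 0.001, -0.099, 0, 0, 0], [0.05, 0.001, -0.099, 0, 0, 0], [0.068, 0.001, -0.099, 0, 0, 0], [0.07, 0.001, -0.099, 0, 0, 0], [0.07, 0.001, -0.099, 0, 0, 0]]}}

```text
time_s: 10.35
tool_pos: [0.4287, -0.2309, 0.0157]
eef_rot: [0.706, -0.045, 0.706, 0.045]
ft_force: [0.4, 0.5, -0.1]
gripper_width: -0.0
```

```bash
python3 go.py -155 -121.5 4
python3 - <<'E'
from station import vision,bot
from h import *
s=bot.read_state();p=vision.snapshot("wrist"); cv2.imwrite("pics/w4.png",p["image"])
p=vision.snapshot("side"); cv2.imwrite("pics/s4.png",cv2.resize(p["image"][200:350,220:420],None,fx=4,fy=4))
E
```

```text
t 10.35 tcp [ 428.74 -230.85   15.72] F [ 0.42  0.51 -0.08] w -3.750402752706922e-05 q [-0.09  0.31 -0.66  0.   -0.6  -1.35]
in stand mm -182.3087950270349 -121.55229793169886
[11.73 -0.06 27.3   0.24  0.02  0.01]
```

View pics/w4.png

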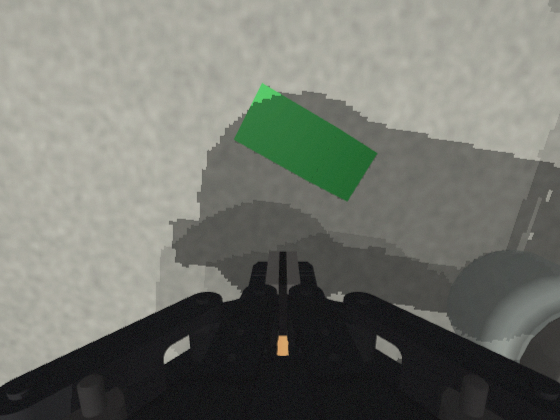

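View pics/s4.png

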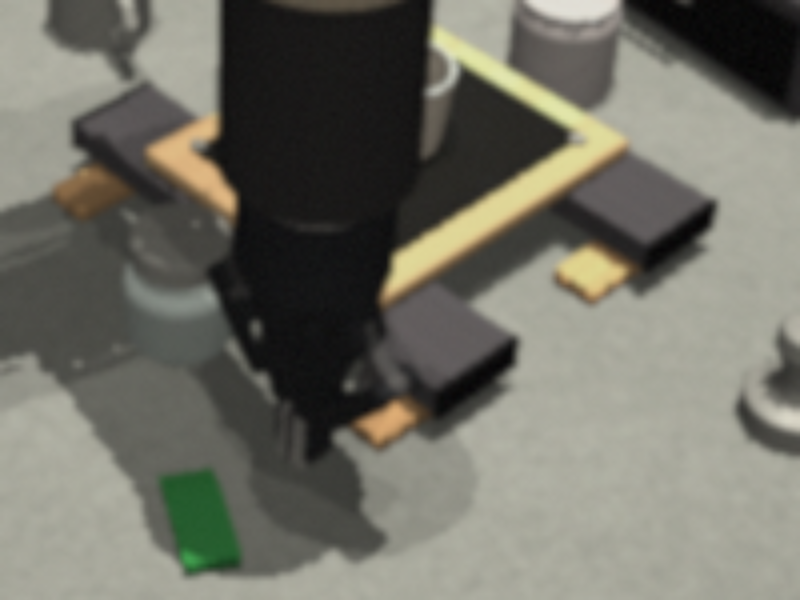

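The side view shows the closed fingers standing in front of the near right shim, in line with it and clear of the green look-alike.

{"method": "arm_command", "body": {"steps": [[0.008, 0, 0.01, 0, 0, 0], [0.011, 0, 0.02, 0, 0, 0], [0.011, 0, 0.024, 0, 0, 0], [0.011, 0, 0.024, 0, 0, 0]]}}

```text
time_s: 10.95
tool_pos: [0.4524, -0.2277, 0.0041]
eef_rot: [0.706, -0.045, 0.706, 0.045]
ft_force: [0.5, -0.4, -0.0]
gripper_width: -0.0001
```

```bash
python3 go.py -150 -121.5 5
```

```text
t 10.95 tcp [ 452.45 -227.73    4.15] F [ 0.49 -0.39 -0.04] w -0.00014905173473246493 q [-0.08  0.36 -0.62  0.   -0.59 -1.37]
in stand mm -158.39673366060393 -121.3533097918439
[-0.86 -0.18  8.4   0.24 -0.01 -0.  ]
```

{"method": "arm_command", "body": {"steps": [[0, 0, 0.003, 0, 0, 0], [0, 0, 0.006, 0, 0, 0], [0, 0, 0.009, 0, 0, 0], [0, 0, 0.012, 0, 0, 0]]}}

```text
time_s: 11.45
tool_pos: [0.4642, -0.2263, 0.0043]
eef_rot: [0.706, -0.045, 0.706, 0.045]
ft_force: [-0.2, 0.5, 0.1]
gripper_width: 0.0001
```

{"method": "arm_command", "body": {"steps": [[0, 0, 0.002, 0, 0, 0], [0, 0, 0.004, 0, 0, 0], [0, 0, 0.006, 0, 0, 0], [0, 0, 0.008, 0, 0, 0]]}}

```text
time_s: 11.95
tool_pos: [0.472, -0.2253, 0.0043]
eef_rot: [0.706, -0.045, 0.706, 0.045]
ft_force: [-0.2, 0.4, -0.1]
gripper_width: -0.0001
```

```bash
python3 go.py -126 -121.5 5
python3 - <<'E'
from station import vision,bot
from h import *
p=vision.snapshot("side"); cv2.imwrite("pics/s5.png",cv2.resize(p["image"][240:340,260:380],None,fx=6,fy=6,interpolation=cv2.INTER_CUBIC))
E
```

```text
t 11.95 tcp [ 472.05 -225.28    4.3 ] F [-0.18  0.38 -0.13] w -8.100422345852437e-05 q [-0.07  0.38 -0.59 -0.   -0.61 -1.37]
in stand mm -138.64336483741334 -121.32062774236537
[-0.7  -0.23 12.64  0.23  0.    0.  ]
```

View pics/s5.png

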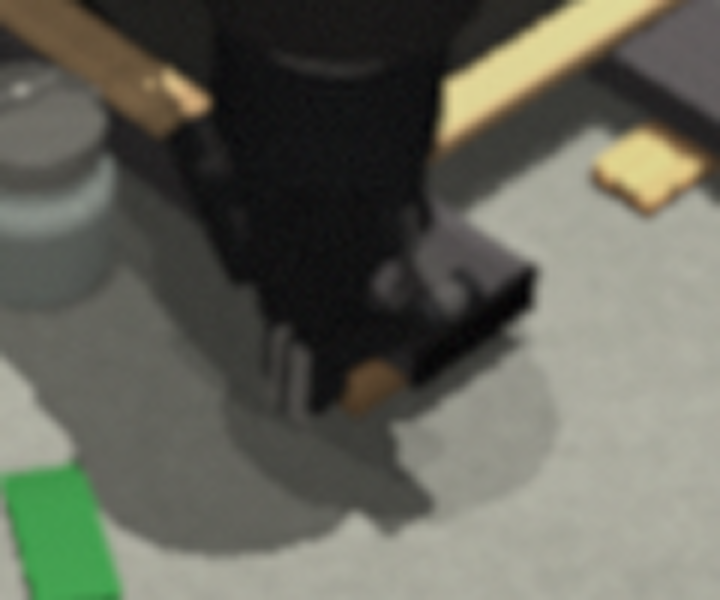

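{"method": "arm_command", "body": {"steps": [[0, 0, 0.002, 0, 0, 0], [0, 0, 0.004, 0, 0, 0], [0, 0, 0.006, 0, 0, 0]]}}

```text
time_s: 12.38
tool_pos: [0.478, -0.2245, 0.0043]
eef_rot: [0.706, -0.045, 0.706, 0.045]
ft_force: [-0.0, -0.4, -0.7]
gripper_width: 0.0001
```

{"method": "arm_command", "body": {"steps": [[0, 0, 0.0015, 0, 0, 0], [0, 0, 0.003, 0, 0, 0]]}}

```text
time_s: 12.62
tool_pos: [0.481, -0.2241, 0.0043]
eef_rot: [0.706, -0.045, 0.706, 0.045]
ft_force: [-0.7, -0.0, -0.5]
gripper_width: 0.0002
```

```bash
python3 go.py -126 -121.5 5
python3 - <<'E'
from station import vision,bot
from h import *
p=vision.snapshot("side"); cv2.imwrite("pics/s6.png",cv2.resize(p["image"][240:340,260:380],None,fx=6,fy=6,interpolation=cv2.INTER_CUBIC))
E
```

```text
t 12.625 tcp [ 480.95 -224.15    4.3 ] F [-0.69 -0.04 -0.51] w 0.00015365537675945888 q [-0.07  0.39 -0.57  0.   -0.62 -1.38]
in stand mm -129.66835544243906 -121.28760370518417
[-0.7  -0.23  3.67  0.23 -0.    0.  ]
```

View pics/s6.png

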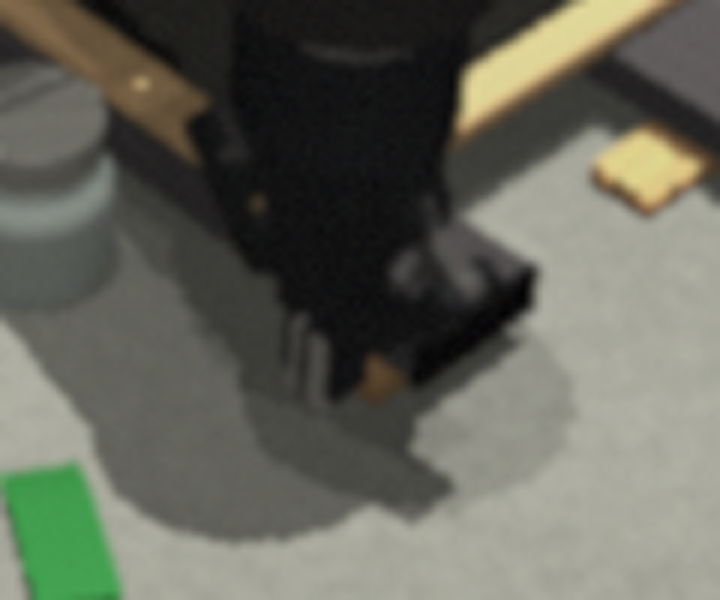

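{"method": "arm_command", "body": {"steps": [[0, 0, 0.0015, 0, 0, 0], [0, 0, 0.0025, 0, 0, 0]]}}

```text
time_s: 12.92
tool_pos: [0.4834, -0.2238, 0.0043]
eef_rot: [0.706, -0.045, 0.706, 0.045]
ft_force: [0.3, -0.6, 0.5]
gripper_width: 0.0002
```

{"method": "arm_command", "body": {"steps": [[0, 0, 0.001, 0, 0, 0], [0, 0, 0.001, 0, 0, 0]]}}

```text
time_s: 13.18
tool_pos: [0.4845, -0.2237, 0.0043]
eef_rot: [0.706, -0.045, 0.706, 0.045]
ft_force: [0.6, -0.7, 0.5]
gripper_width: 0.0001
```

{"method": "arm_command", "body": {"steps": [[0, 0, 0.001, 0, 0, 0], [0, 0, 0.001, 0, 0, 0]]}}

```text
time_s: 13.42
tool_pos: [0.4854, -0.2236, 0.0043]
eef_rot: [0.706, -0.045, 0.706, 0.045]
ft_force: [1.3, -0.2, 0.3]
gripper_width: -0.0
```

```bash
python3 go.py -126 -121.5 5
python3 - <<'E'
from station import vision,bot
from h import *
p=vision.snapshot("side"); cv2.imwrite("pics/s7.png",cv2.resize(p["image"][240:340,260:380],None,fx=6,fy=6,interpolation=cv2.INTER_CUBIC))
E
```

```text
t 13.425 tcp [ 485.42 -223.59    4.3 ] F [ 1.29 -0.25  0.27] w -1.3659987456831713e-05 q [-0.06  0.39 -0.56  0.   -0.62 -1.38]
in stand mm -125.1671183590976 -121.28470091327739
[-0.7  -0.21 -0.83  0.23  0.    0.  ]
```

View pics/s7.png

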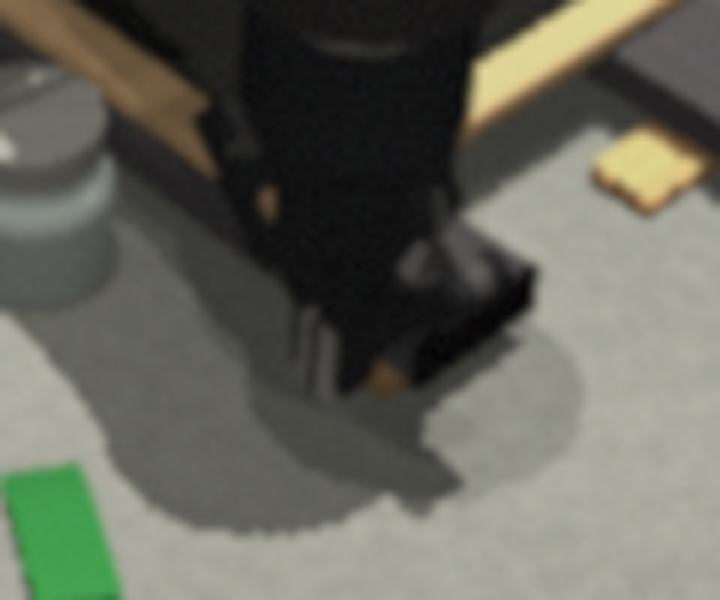

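{"method": "arm_command", "body": {"steps": [[0, 0, 0.001, 0, 0, 0], [0, 0, 0.001, 0, 0, 0]]}}

```text
time_s: 13.72
tool_pos: [0.4857, -0.2235, 0.0042]
eef_rot: [0.705, -0.045, 0.706, 0.045]
ft_force: [-2.8, -0.5, 1.0]
gripper_width: -0.0
```

{"method": "arm_command", "body": {"steps": [[0, 0, 0.001, 0, 0, 0], [0, 0, 0.001, 0, 0, 0]]}}

```text
time_s: 13.98
tool_pos: [0.4857, -0.2235, 0.0041]
eef_rot: [0.705, -0.044, 0.707, 0.045]
ft_force: [-5.4, -1.5, 4.3]
gripper_width: -0.0002
```

{"method": "arm_command", "body": {"steps": [[0, 0, 0.001, 0, 0, 0], [0, 0, 0.001, 0, 0, 0]]}}

```text
time_s: 14.22
tool_pos: [0.4857, -0.2234, 0.004]
eef_rot: [0.704, -0.044, 0.707, 0.045]
ft_force: [-8.3, -2.2, 6.1]
gripper_width: -0.0002
```

```bash
python3 go.py -126 -121.5 5
python3 - <<'E'
from station import vision,bot
from h import *
p=vision.snapshot("side"); cv2.imwrite("pics/s8.png",cv2.resize(p["image"][240:340,260:380],None,fx=6,fy=6,interpolation=cv2.INTER_CUBIC))
E
```

```text
t 14.225 tcp [ 485.69 -223.43    3.97] F [-8.26 -2.24  6.09] w -0.00023598492093313247 q [-0.06  0.39 -0.56  0.   -0.63 -1.38]
in stand mm -124.87426418367647 -121.15653806039163
[-1.03 -0.34 -1.13  0.18 -0.25 -0.05]
```

View pics/s8.png

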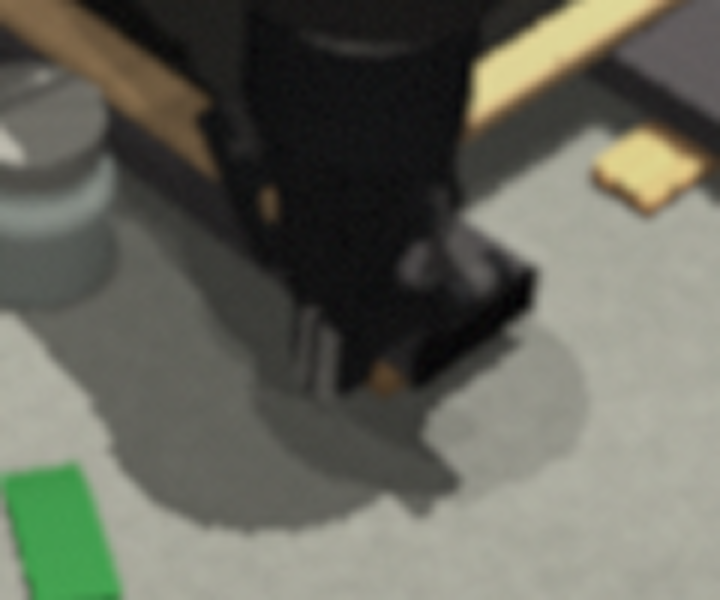

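The finger stopped hard at stand x ≈ -125, which fits it touching the foot's near face. I'll back straight off and inspect.

{"method": "arm_command", "body": {"steps": [[0, 0, -0.006, 0, 0, 0], [0, 0, -0.03, 0, 0, 0], [-0.03, 0, -0.06, 0, 0, 0], [-0.08, 0, -0.065, 0, 0, 0], [-0.12, 0, -0.065, 0, 0, 0], [-0.14, 0, -0.045, 0, 0, 0], [-0.14, 0, -0.025, 0, 0, 0], [-0.14, 0, -0.025, 0, 0, 0]]}}

```text
time_s: 15.28
tool_pos: [0.4647, -0.226, 0.1437]
eef_rot: [0.706, -0.045, 0.706, 0.045]
ft_force: [-1.0, 0.3, -0.8]
gripper_width: 0.0002
```

```bash
python3 go.py
python3 - <<'E'
from station import vision,bot
from h import *
s=bot.read_state()
p=vision.snapshot("wrist"); cv2.imwrite("pics/w9.png",p["image"])
T=toolT(s)@p["tool_from_camera"]
print(proj(p,np.array([world(-.115,-.15,.036),world(-.115,-.122,.036),world(-.115,-.122,.01),world(-.140,-.122,.01)]),T))
p=vision.snapshot("side"); cv2.imwrite("pics/s9.png",cv2.resize(p["image"][200:340,230:410],None,fx=4,fy=4,interpolation=cv2.INTER_CUBIC))
E
```

```text
t 15.275 tcp [ 464.75 -226.01  143.66] F [-0.98  0.3  -0.78] w 0.00019626419680987992 q [-0.07  0.18 -0.46 -0.   -0.94 -1.37]
in stand mm -145.97944666055702 -121.15885159453777
[[247.78926514 247.98686183]
 [247.95705495 280.6584296 ]
 [238.03181655 280.7740557 ]
 [212.2025485  280.89845676]]
```

View pics/w9.png

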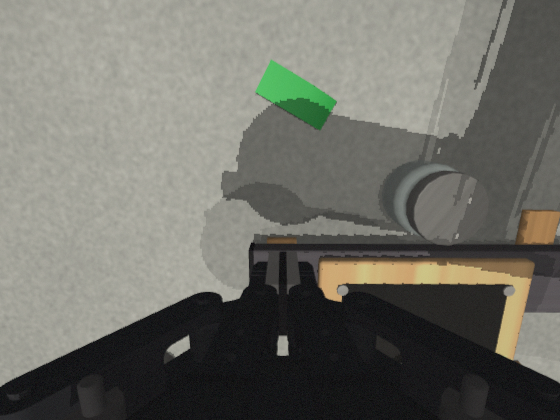

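View pics/s9.png

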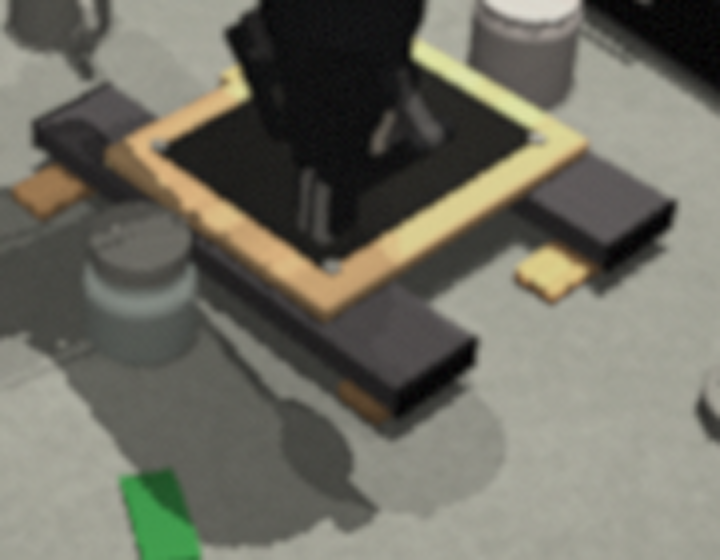

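Run:
```python
import cv2
i=cv2.imread("pics/w9.png")[215:275,230:340]; cv2.imwrite("pics/w9z.png",cv2.resize(i,None,fx=7,fy=7,interpolation=cv2.INTER_NEAREST))
```

View pics/w9z.png

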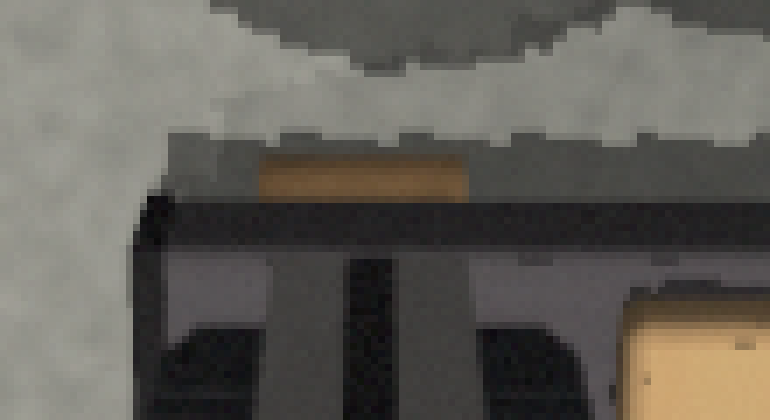

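Run:
```python
from station import vision,bot
from h import *
s=bot.read_state()
p=vision.snapshot("wrist")
T=toolT(s)@p["tool_from_camera"]
for x in(-.115,-.117,-.119,-.121): print(x,proj(p,np.array([world(x,-.122,z) for z in (.036,.016,.01,0)]),T)[:,0])
```

```text
-0.115 [250.59008238 242.6668589  240.49467937 237.06016645]
-0.117 [248.39626892 240.60737011 238.47237183 235.09695981]
-0.119 [246.19395501 238.54044287 236.44290587 233.1270276 ]
-0.121 [243.98309114 236.46603682 234.40624342 231.1503352 ]
```

{"method": "arm_command", "body": {"steps": [[-0.05, 0, 0, 0, 0, 0], [-0.1, 0.03, 0, 0, 0, 0], [-0.1, 0.08, 0, 0, 0, 0], [-0.1, 0.13, 0, 0, 0, 0], [-0.1, 0.18, 0, 0, 0, 0], [-0.1, 0.23, 0, 0, 0, 0], [-0.1, 0.28, 0, 0, 0, 0], [-0.1, 0.33, 0, 0, 0, 0], [-0.1, 0.38, 0, 0, 0, 0], [-0.1, 0.43, 0, 0, 0, 0]]}}

```text
time_s: 16.68
tool_pos: [0.4082, 0.2013, 0.2438]
eef_rot: [0.706, -0.045, 0.706, 0.045]
ft_force: [1.1, 0.4, -0.6]
gripper_width: -0.0005
```

```bash
python3 go.py
python3 - <<'E'
from station import vision,bot
from h import *
p=vision.snapshot("top"); cv2.imwrite("pics/t10.png",cv2.resize(p["image"][115:280,240:430],None,fx=4,fy=4,interpolation=cv2.INTER_CUBIC)[:600]);cv2.imwrite("pics/t10f.png",p["image"])
a=cv2.imread("pics/top0.png"); d=cv2.absdiff(a,p["image"]).max(2)[115:290,180:480]; cv2.imwrite("pics/d10.png",cv2.resize(np.clip(d.astype(int)*3,0,255).astype(np.uint8),None,fx=2.5,fy=2.5))
p=vision.snapshot("side"); cv2.imwrite("pics/s10.png",cv2.resize(p["image"][200:340,230:410],None,fx=4,fy=4,interpolation=cv2.INTER_CUBIC))
E
```

```text
t 16.675 tcp [408.23 201.32 243.82] F [ 1.06  0.38 -0.63] w -0.0005287052288081775 q [ 0.89 -0.02 -0.43 -0.   -1.17 -2.34]
in stand mm -149.77274862420498 309.8780042139182
```

View pics/t10.png

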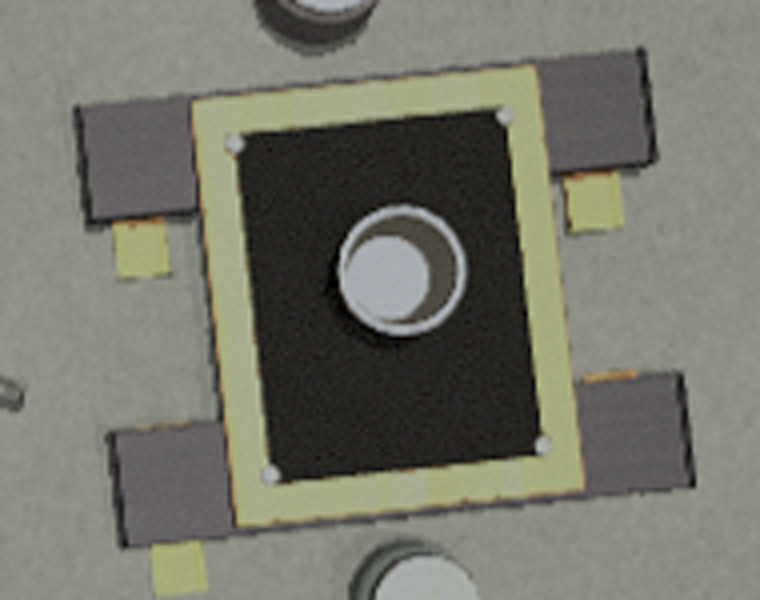

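View pics/d10.png

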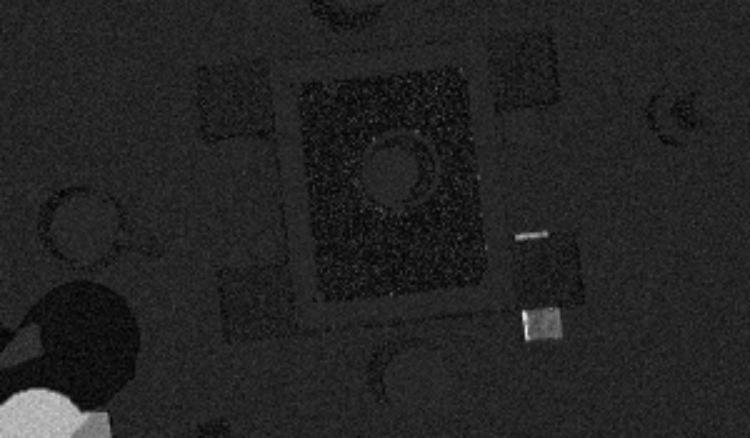

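View pics/s10.png

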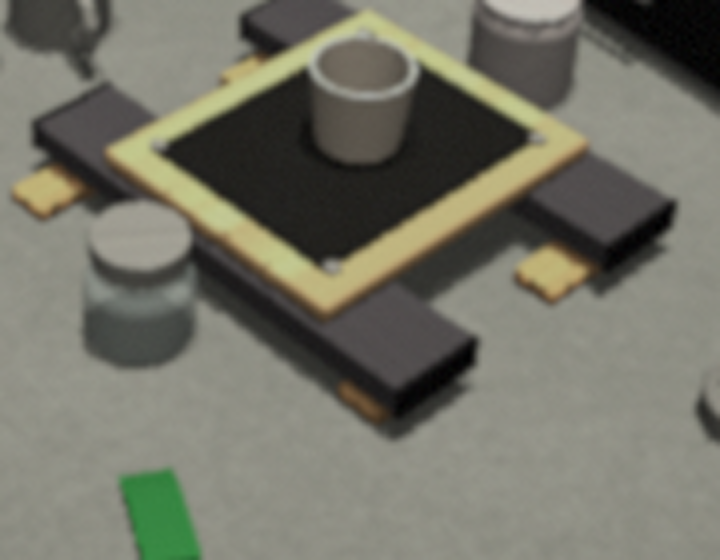

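The pictures show that only the near right shim has moved. It is flush, and nothing else has shifted. The arm is clear, so I'm handing in.

```bash
python3 -c "
from station import bot
print(bot.job_done())"
```

```text
the job is handed in; nothing more can be done
None
```

The near right foot was the loose one. I pushed its shim in until the outer end was flush with the foot's near face, and handed the job in at about 16.8 s.

- **Finding the foot:** The near left foot was firm, taking 8 N with under 1 mm of give. The near right foot sank about 4 to 5 mm under roughly 3 to 4 N, then stopped hard at 9.8 N. I stopped there, so the two far feet were never pressed.
- **Pushing the shim:** It slid in with almost no measurable force until the finger met the foot's near face. Force there rose to about 8 N along the push and 6 N upward before I backed off. The stand did not move.
- **Last checks:** The wrist picture puts the shim's end flush to within about 1 mm. Comparing the top view before and after, only that shim changed; its thin inner end now shows slightly beyond the far side of the foot. The other shims, cup, jar, jug, tamper, tin and look-alikes are unchanged, and the arm finished clear. No check disagreed.
- **Not checked:** I did not press the near right foot again afterwards, so that it no longer rocks is not confirmed by feel.

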